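# Stroke the sample case's lids shut

### The job

The five flip lids of the long grey sample case were left ajar. Shut them all flat in one light stroke of a fingertip along the row, from the end where the hinged, low edge of a lid comes first towards the raised edges, without taking the hand away before the last lid is down. Do not pick up or shove the case, do not press hard or throw a lid open, and leave the bottle and jars beside it where they stand.

Things in the scene. Friction and masses are not known exactly. Their poses are not given: they have to be found in the camera images.
- case: loose grey plastic sample case, 238 mm long (x), 62 wide (y), 40 high (z), 0.8 kg, on the table; origin at the centre of its underside. On top one row of five white flip lids 42 mm apart, each 36 mm long (along x), 54 wide, 3 thick, hinged at its edge towards the -x end, so an ajar lid slopes up towards +x. Shut lids, the bars between and the 14 mm landings at the ends lie level, 40 mm up
- row_start (a point): middle of the row's hinge end, where the -x landing meets the first lid, on the level of the shut lids (case x = -105, y = 0, z = 40 mm). The stroke starts here: a fingertip sliding towards +x at this level, or 1 mm above it, presses each lid down like a ramp; a slide towards -x would catch under the lids and throw them open
- row_end (a point): middle of the row's other end, at the free edge of the last lid, on the level of the shut lids (case x = +105, y = 0, z = 40 mm); the stroke ends here
- lid_1 (a joint): opening angle of lid 1 of 5, counted from row_start: 0 = shut flat, growing as its free edge rises, 1.6 = stop; starts ajar between 0.4 and 0.85 and stays where it is left (light hinge friction, 0.0035 N m). Its hinge line lies across the case at x = -101 mm, 37 mm high, at the lid's underside
- lid_2 (a joint): opening angle of lid 2 of 5, counted from row_start: 0 = shut flat, growing as its free edge rises, 1.6 = stop; starts ajar between 0.4 and 0.85 and stays where it is left (light hinge friction, 0.0035 N m). Its hinge line lies across the case at x = -59 mm, 37 mm high, at the lid's underside
- lid_3 (a joint): opening angle of lid 3 of 5, counted from row_start: 0 = shut flat, growing as its free edge rises, 1.6 = stop; starts ajar between 0.4 and 0.85 and stays where it is left (light hinge friction, 0.0035 N m). Its hinge line lies across the case at x = -17 mm, 37 mm high, at the lid's underside
- lid_4 (a joint): opening angle of lid 4 of 5, counted from row_start: 0 = shut flat, growing as its free edge rises, 1.6 = stop; starts ajar between 0.4 and 0.85 and stays where it is left (light hinge friction, 0.0035 N m). Its hinge line lies across the case at x = 25 mm, 37 mm high, at the lid's underside
- lid_5 (a joint): opening angle of lid 5 of 5, counted from row_start: 0 = shut flat, growing as its free edge rises, 1.6 = stop; starts ajar between 0.4 and 0.85 and stays where it is left (light hinge friction, 0.0035 N m). Its hinge line lies across the case at x = 67 mm, 37 mm high, at the lid's underside
- small_bottle: loose amber bottle with black screw cap, 38 mm across, 78 mm tall, stands beside the case; origin at the centre of its underside. To be left alone
- small_jar: loose small jar with white ribbed lid, 47 mm across, 47 mm tall, stands beside the case; origin at the centre of its underside. To be left alone
- flat_jar: loose wide, low white jar with white ribbed lid, 66 mm across, 36 mm tall, stands beside the case; origin at the centre of its underside. To be left alone

How it is judged:
On the way, in this order (a step that is already met when the one before it is completed fails the run):
1. lid 1 is shut (value of joint lid_1 below 0.08 rad), for 0.05 s.
2. lid 2 is shut (value of joint lid_2 below 0.08 rad), for 0.05 s.
3. lid 3 is shut (value of joint lid_3 below 0.08 rad), for 0.05 s.
4. lid 4 is shut (value of joint lid_4 below 0.08 rad), for 0.05 s.
5. lid 5 is shut (value of joint lid_5 below 0.08 rad), for 0.05 s.
At the end, for the whole second after the job is handed in: All five lids are shut to within 0.08 rad (free edge within about 3 mm), the case lies flat and at rest within 30 mm of where it was, and the bottle and both jars are within 20 mm of where they stood (value of joint each of lid_1, lid_2, lid_3, lid_4, lid_5 below 0.08 rad and distance of case from where it was at the start of the episode below 0.03 m and angle between case's own z axis and vertical below 0.05 rad and linear speed of case below 0.02 m/s and distance of each of small_bottle, small_jar, flat_jar from where it was at the start of the episode below 0.02 m); the robot touches nothing.
It fails at once if the hand is raised away (grasp point more than 80 mm above the shut lids) after the first lid is shut and before the last one is down (value of joint lid_1 below 0.08 rad and value of joint lid_5 above 0.2 rad and z of the grasp point in the frame of case above 0.12 m).
It fails at once if a lid is thrown open beyond 1.2 rad (value of joint any of lid_1, lid_2, lid_3, lid_4, lid_5 above 1.2 rad).
It fails at once if the case is lifted by 12 mm or shoved by more than 30 mm (height (world z) of case above 0.012 m or distance of case from where it was at the start of the episode above 0.03 m).
It fails at once if the fingers press on the case with more than 35 N (contact force between the fingers and case above 35 N).
It fails at once if the bottle or a jar is moved by more than 20 mm (distance of any of small_bottle, small_jar, flat_jar from where it was at the start of the episode above 0.02 m).
It also fails if it takes over 45 s, if anything falls off the work surface, if the arm or the gripper's body presses on something with over 40 N, if the wrist force passes 120 N, or if a joint passes its speed limit or range.

### The arm

A 6-joint arm with a two-finger parallel gripper is mounted at the origin on the work surface; the furniture and walls round the work are solid. World frame = base frame: x ahead of the robot, y to its left, z up, the work surface at z = 0. Lengths are in m, angles in rad, forces in N, time in s.
With the tool pointing down it reaches from about 0.3 to 1 m from the base axis. Payload 5.1 kg.
Tool frame: the origin (TCP) lies midway between the tips of the shut fingers; the grasp point (between the pads) lies 19 mm behind it (grasp_offset is the distance from the TCP to the grasp point, in m); z points along the fingers, y is the line along which they close (so a half turn about z gives the same grasp; the last joint's range is limited). The gripper opens to 95 mm and grips with 3 to 60 N. Pads are 20 mm wide; open, the fingers measure 119 mm over their backs; the gripper's body (75 mm by 180 mm) begins 59 mm behind the grasp point.
Start: joints at [1.179, 0.124, 1.65, -0, 1.367, -0.083], TCP at [0.198, 0.619, 0.215] pointing down, gripper open.
Joint ranges: [-2.61, 2.61], [-1.02, 2.33], [0.03, 2.71], [-1.35, 4.49], [0.32, 2.68], [-2.91, 2.91]. Speed limits (rad/s): [2.57, 2.57, 3.14, 3.14, 3.14, 3.14].

### API

Orientations are given as a unit quaternion [x, y, z, w].
In Python, from bench import state, read_camera, camera_info, finish_job, grasp_offset gives the robot as it stands.
- The arm moves only by the tool step_arm, never from a script. Its argument "motion" is one flat list of numbers, 5 for each row, row after row: the finger opening in cm, from 0 to 9.51, then the shift along the tool's x, y, z in cm, then the turn about the tool's z in rad. In form: [fingers, tx, ty, tz, roll, fingers, tx, ty, tz, roll, ...]. A call has 1 to 10 rows; each row shifts and turns the commanded pose from where the row before left it, along the tool's axes as they then stand; what a row does not reach is not made up. A row lasts 1/10 s, in which the tool goes at most 50 mm and 8.59 degrees, less where a joint would pass 70% of its speed; a pose out of reach is approached as far as the arm can. A call with a gripper value outside its range is refused whole. The fingers move at their own pace and stop on an object; the grip force is fixed at half the most. Time passes only in rows, so rows that do not move let the fingers close. It gives the time, the measured TCP pose, the force, the opening and the grip force at its end, in the units of the state.
- state(): the state, without advancing time (a new reading comes with each control period).
- read_camera(name): name is "scene" or "side" or "wrist"; returns the picture (400x640x3 uint8, red, green, blue); there is no depth.
- camera_info(name): a dict with "vertical_fov" (degrees; the focal length in pixels is half the picture's height over the tangent of half this angle, whatever the lens; pixels are square), "cx", "cy" (the principal point, pixels), "extrinsics" (4x4, takes a point from camera to world coordinates). Camera axes: x right, y down, z forward; pixel columns grow to the right and rows downward; lengths in m; the calibration is good to about 2 mm. A picture is of the moment at which its call begins: read the wrist's pose just before it. camera_info takes no time and is no camera call; for the wrist camera it gives the pose at the moment of the call.
- finish_job(): hands the job in; it is judged then, once.
The state is a dict: "time_s": time; "q": joint angles; "joint_vel": joint speeds; "effort": joint torques, N m; "position": TCP position; "tcp_rot": TCP orientation; "contact_force": force on the tool from outside, world axes, zero at the start; "ft_torque": the same for the moment, N m; "finger_gap": opening from 0.0 (shut) to 1.0 (fully open); "gripper_force": force on a finger pad.
Only numpy, scipy, OpenCV 4.12 (cv2) and the standard library are available. Lean on these libraries where they do the work, as an engineer would, in place of code of your own. Each camera call takes 0.05 s, during which the arm holds its last target. There are 200 camera calls.

## Working session

There is one attempt and no reset: what is moved stays moved. The work goes in short steps, Python scripts to look and compute and a tool call to move; the robot and the scene stay as the last step left them, time stands still between calls to the robot, and variables do not carry over. Pictures are saved under pics/ and viewed, at most 10 in all, crops included, and the job is handed in when it is done.

Besides the shell and the picture viewer there is one more tool, called after "Call:" in YAML: its name, and indented under it one key for each argument. step_arm: Moves the arm, as the interface text tells. Its arguments: {"type":"object","properties":{"motion":{"type":"array","items":{"type":"number"}}},"required":["motion"]}

```bash
mkdir -p pics; python3 - <<'E'
from bench import *
import cv2
for n in ("scene","side","wrist"):
    i=camera_info(n); print(n,i["vertical_fov"],i["cx"],i["cy"],i["extrinsics"])
    cv2.imwrite(f"pics/{n}0.png",read_camera(n)[:,:,::-1])
s=state(); print(s["position"],s["tcp_rot"],s["time_s"],s["contact_force"],grasp_offset)
E
```

```text
scene 42.27685671021566 322.43774679816454 201.57460690858545 [[ 0.84248197 -0.27861084  0.46108581  0.17361707]
 [-0.53857848 -0.41565771  0.73291329 -0.48185278]
 [-0.01254371 -0.86579713 -0.50023793  0.48515312]
 [ 0.          0.          0.          1.        ]]
side 49.96094633165837 319.6633492630703 191.81373916424243 [[ 0.86814642 -0.31006026  0.38753636  0.24569024]
 [-0.49606913 -0.51786713  0.69694265 -0.43433318]
 [-0.01540187 -0.79729309 -0.60339582  0.58332196]
 [ 0.          0.          0.          1.        ]]
wrist 62.72372682234127 323.4134454952437 201.86487101084995 [[ 0.30304784  0.92418393  0.23247809  0.13189774]
 [ 0.95297043 -0.29310764 -0.07704066  0.6402869 ]
 [-0.00305864  0.24489175 -0.9695456   0.38237189]
 [ 0.          0.          0.          1.        ]]
[0.19737135 0.61879339 0.21365599] [ 1.53774361e-01  9.88105649e-01 -8.00580176e-04 -1.78154386e-04] 0.15 [-0.32484955 -0.61098962  1.17784297] 0.0188
```

View pics/scene0.png

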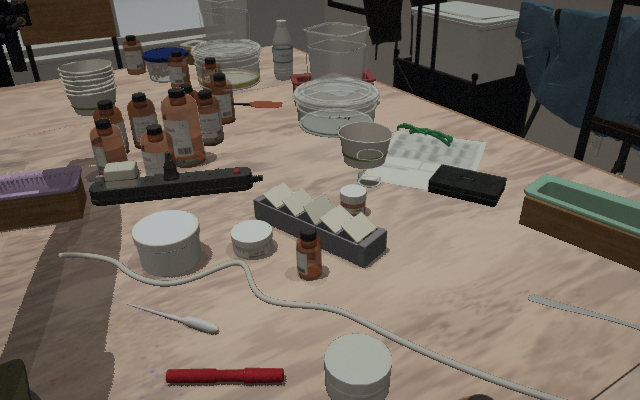

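View pics/wrist0.png

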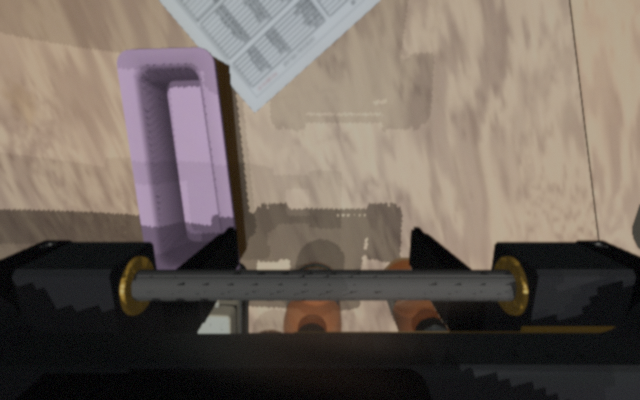

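The scene view shows the case from about (255,200) to (385,245), with five lids, the bottle at (308,255), the flat jar at (252,238) and the small jar at (352,198). The wrist view shows only the purple box and some bottles, not the case. Next I'll enlarge the case in both fixed views.

```bash
python3 - <<'E'
import cv2,numpy as np
a=cv2.imread("pics/scene0.png")[170:290,220:400]
b=cv2.imread("pics/side0.png"); cv2.imwrite("pics/side_crop.png",b)
cv2.imwrite("pics/scene_crop.png",cv2.resize(a,None,fx=4.4,fy=4.4,interpolation=cv2.INTER_CUBIC))
E
```

```text
(no output)
```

View pics/scene_crop.png

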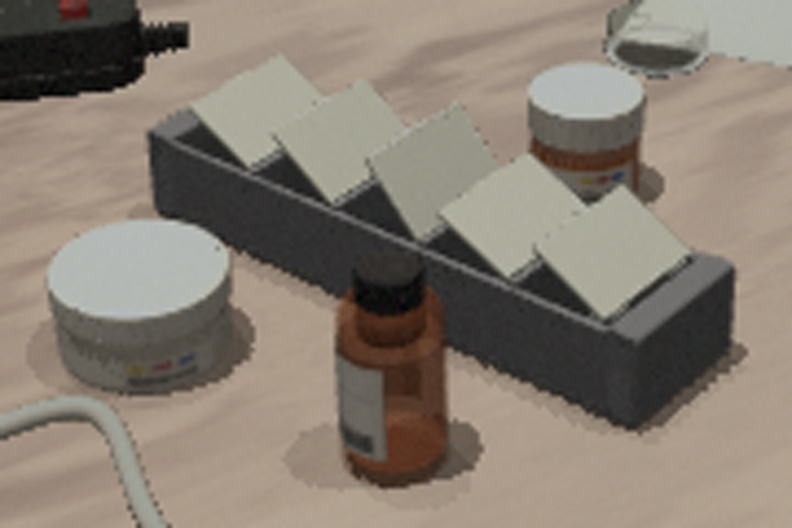

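View pics/side0.png

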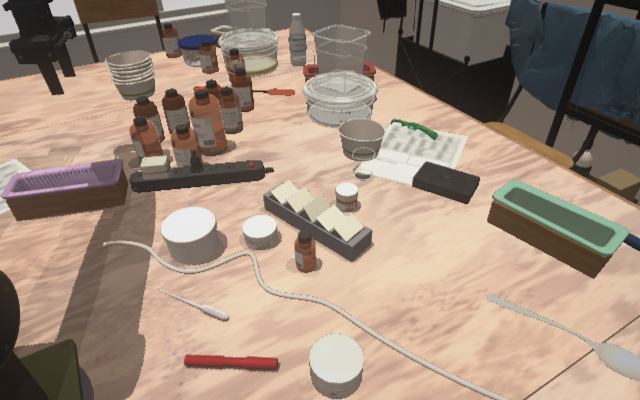

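The side view agrees: the case runs from (265,200) to (370,245). The lids' lower, hinged edges are on the right (near) side and the raised edges on the left. So case -x is the near right end, and +x points to the left in the image. I'll fit the pose from the corners.

```bash
cat > h.py <<'E'
import numpy as np, cv2
from bench import *
from scipy.optimize import least_squares
from scipy.spatial.transform import Rotation as R
def proj(n,P):
    i=camera_info(n); E=np.linalg.inv(i["extrinsics"]); f=200/np.tan(np.radians(i["vertical_fov"]/2))
    c=np.atleast_2d(P)@E[:3,:3].T+E[:3,3]
    return c[:,:2]/c[:,2:]*f+[i["cx"],i["cy"]]
def ray(n,u,v,z):
    i=camera_info(n); E=np.array(i["extrinsics"]); f=200/np.tan(np.radians(i["vertical_fov"]/2))
    d=E[:3,:3]@[(u-i["cx"])/f,(v-i["cy"])/f,1]; return E[:3,3]+d*(z-E[2,3])/d[2]
def c2w(p,P):
    c,s=np.cos(p[2]),np.sin(p[2]); P=np.atleast_2d(P)
    return np.c_[p[0]+c*P[:,0]-s*P[:,1],p[1]+s*P[:,0]+c*P[:,1],P[:,2]]
E
python3 - <<'E'
from h import *
C=np.array([[-119,31,40],[-119,-31,40],[119,31,40],[-119,31,0],[119,31,0],[-119,-31,0]])/1e3
px=np.array([[628,342],[735,264],[150,132],[634,430],[157,212],[735,350]])/4.4+[220,170]
c0=ray("scene",320,225,.02)
r=least_squares(lambda p:(proj("scene",c2w(p,C))-px).ravel(),[c0[0],c0[1],2.5],loss="soft_l1")
p=r.x; print(p,np.degrees(p[2])); print((proj("scene",c2w(p,C))-px).round(1).tolist()); print(proj("side",c2w(p,C)).round().tolist())
np.save("p.npy",p)
for n,u,v in(("bottle",390,470),("flat",145,370),("small",590,190)): print(n,ray("scene",220+u/4.4,170+v/4.4,0))
print("start,end",c2w(p,[[-.105,0,.04],[.105,0,.04]]))
s=state(); T=R.from_quat(s["tcp_rot"]).as_matrix(); print(T.round(3)); print(np.degrees(np.arctan2(T[1,0],T[0,0])))
for h in (-.112,): 
    d=c2w(p,[[h,0,.1]])[0]-s["position"]; print("tool shift",T.T@d*100)
# lid angle render
img=read_camera("scene")[:,:,::-1].copy()
for k in range(5):
    hx=-.101+.042*k
    for a in(.4,.85):
        q=proj("scene",c2w(p,[[hx,-.027,.037],[hx,.027,.037],[hx+.036*np.cos(a),.027,.037+.036*np.sin(a)],[hx+.036*np.cos(a),-.027,.037+.036*np.sin(a)]]))
        cv2.polylines(img,[np.int32(q*16)],True,(0,0,255) if a>.6 else (0,255,0),1,cv2.LINE_AA,4)
q=proj("scene",c2w(p,C[[2,0,1]])); cv2.polylines(img,[np.int32(q*16)],False,(255,255,0),1,cv2.LINE_AA,4)
cv2.imwrite("pics/fit.png",cv2.resize(img[170:290,220:400],None,fx=4.4,fy=4.4))
E
```

```text
[0.55602451 0.1433184  1.87898776] 107.65806819614393
[[1.8, -0.3], [0.7, -0.4], [-0.5, -1.8], [-0.3, 1.2], [-0.3, -0.5], [-0.6, 0.9]]
[[352.0, 247.0], [373.0, 230.0], [264.0, 194.0], [351.0, 263.0], [265.0, 209.0], [372.0, 245.0]]
bottle [0.48220945 0.05057112 0.        ]
flat [ 4.38040103e-01  1.49400732e-01 -5.55111512e-17]
small [0.64567622 0.16195949 0.        ]
start,end [[0.58787476 0.04326561 0.04      ]
 [0.52417425 0.24337119 0.04      ]]
[[-0.953  0.304 -0.001]
 [ 0.304  0.953 -0.002]
 [ 0.    -0.002 -1.   ]]
162.30854882545654
tool shift [-55.09949061 -43.51617481  11.43101339]
```

View pics/fit.png

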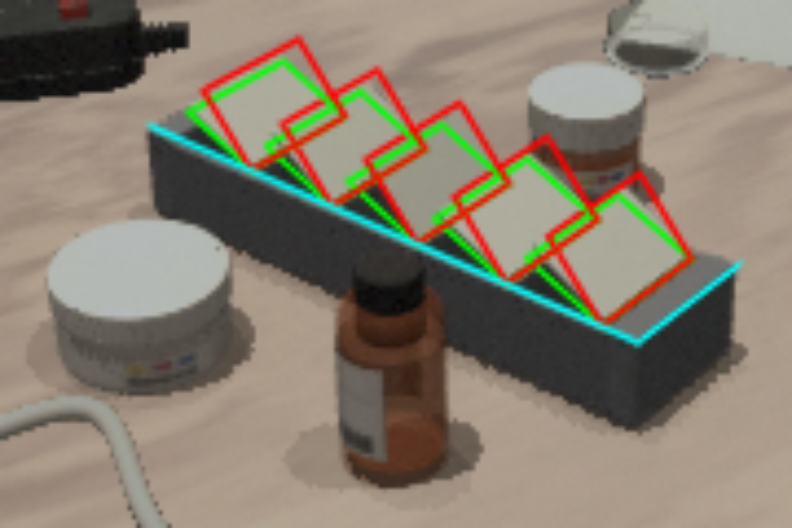

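The overlay matches the case and lid hinges well, with lid angles of about 0.4–0.75, and the direction of travel is confirmed. Now I'll raise the hand, shut the fingers and turn the tool's y along the case.

Call:
step_arm:
  motion: [0,0,0,-4,0,0,0,0,-4,0,0,0,0,0,-0.124,0,0,0,0,-0.124,0,0,0,0,-0.124,0,0,0,0,-0.124,0,0,0,0,-0.122]

```text
time_s: 0.9
position: [0.1975, 0.6191, 0.2943]
tcp_rot: [-0.157, 0.988, -0.0, -0.0]
contact_force: [0.3, -0.6, -0.3]
finger_gap: 0.468
gripper_force: 0.0
```

```bash
cat > g.py <<'E'
from h import *
import sys
p=np.load("p.npy"); s=state(); T=R.from_quat(s["tcp_rot"]).as_matrix()
d=c2w(p,[[float(sys.argv[1]),0,float(sys.argv[2])]])[0]-s["position"]
ca=np.array([np.cos(p[2]),np.sin(p[2]),0])
print("shift cm",(T.T@d*100).round(2),"pos",s["position"].round(4),"case x in tool",(T.T@ca).round(3),"F",s["contact_force"].round(1),"t",s["time_s"],s["finger_gap"])
E
python3 g.py -0.118 0.1
```

```text
shift cm [-19.32 -68.12  19.45] pos [0.1975 0.6191 0.2943] case x in tool [-0.006  1.    -0.   ] F [ 0.3 -0.6 -0.3] t 0.9 0.468134026917019
```

Call:
step_arm:
  motion: [0,-1.3,-4.5,0,0,0,-1.3,-4.5,0,0,0,-1.3,-4.5,0,0,0,-1.3,-4.5,0,0,0,-1.3,-4.5,0,0,0,-1.3,-4.5,0,0,0,-1.3,-4.5,0,0,0,-1.3,-4.5,0,0,0,-1.3,-4.5,0,0,0,-1.3,-4.5,0,0]

```text
time_s: 1.9
position: [0.4589, 0.2284, 0.2946]
tcp_rot: [-0.154, 0.988, 0.0, 0.0]
contact_force: [0.8, 0.1, -0.2]
finger_gap: 0.005
gripper_force: 0.0
```

Call:
step_arm:
  motion: [0,-1.3,-4.5,0,0,0,-1.3,-4.5,0,0,0,-1.3,-4.5,0,0,0,-1.2,-4.5,0,0,0,-1.1,-4.5,0,0,0,0,0,0,0,0,0,0,0,0]

```text
time_s: 2.6
position: [0.5859, 0.0339, 0.294]
tcp_rot: [-0.153, 0.988, 0.0, -0.001]
contact_force: [0.2, 0.3, -0.9]
finger_gap: 0.001
gripper_force: 0.0
```

```bash
python3 g.py -0.118 0.1; python3 - <<'E'
from h import *
p=np.load("p.npy")
K=np.array([[-.119,0,.04],[-.105,0,.04],[-.119,.031,.04],[-.119,-.031,.04],[-.105,.031,.04]])
print(proj("wrist",c2w(p,K)).round())
cv2.imwrite("pics/w1.png",read_camera("wrist")[:,:,::-1])
E
```

```text
shift cm [-0.5  -0.48 19.4 ] pos [0.5859 0.0339 0.294 ] case x in tool [0.001 1.    0.001] F [ 0.2  0.3 -0.9] t 2.6 0.0007436345678842176
[[319. 177.]
 [330. 177.]
 [319. 154.]
 [319. 201.]
 [330. 154.]]
```

View pics/w1.png

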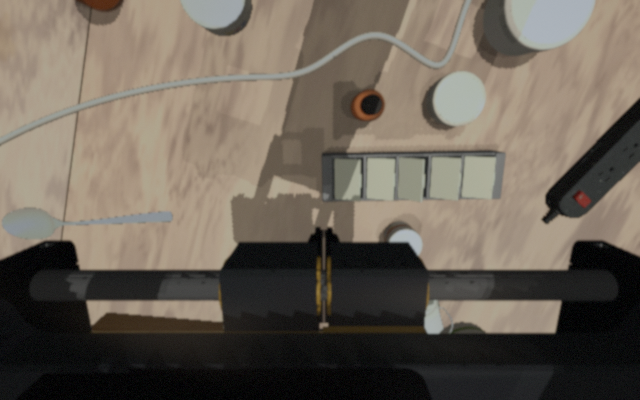

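The wrist view shows the case at columns 322–503 and rows 152–201. The bottle is at (368,105), the flat jar at (458,98) and the small jar at (404,240). The case is within about 3 mm of the fit, so I'll descend above the hinge-end landing.

Call:
step_arm:
  motion: [0,-0.5,-0.4,4,0,0,0,0,4.5,0,0,0,0,4.5,0,0,0,0,4.5,0,0,0,0,4.5,0,0,0,0,2,0,0,0,0,0,0,0,0,0,0,0]

```text
time_s: 3.45
position: [0.5919, 0.0335, 0.0555]
tcp_rot: [-0.155, 0.988, -0.0, 0.0]
contact_force: [0.2, -0.2, 1.4]
finger_gap: 0.007
gripper_force: 0.0
```

```bash
python3 g.py -0.117 0.041; python3 - <<'E'
from h import *
p=np.load("p.npy")
print(proj("scene",state()["position"]))
im=read_camera("scene")[:,:,::-1]
cv2.imwrite("pics/s2.png",cv2.resize(im[140:290,220:440],None,fx=3.6,fy=3.6,interpolation=cv2.INTER_CUBIC))
E
```

```text
shift cm [ 0.09 -0.15  1.45] pos [0.5919 0.0335 0.0555] case x in tool [-0.003  1.    -0.   ] F [ 0.2 -0.2  1.4] t 3.45 0.007200894212284432
[[375.26719717 228.74058858]]
```

View pics/s2.png

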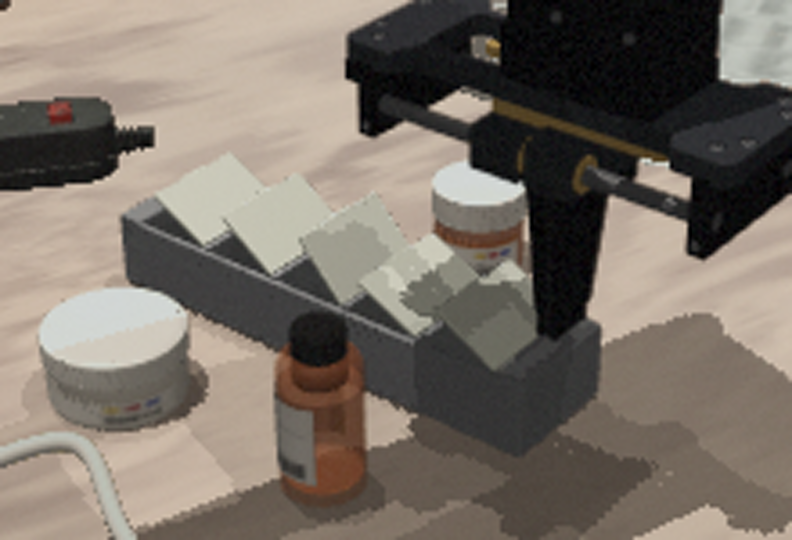

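The tip is above the hinge-end landing, clear of lid 1 and the jars. I'll feel gently for the landing.

Call:
step_arm:
  motion: [0,0.1,-0.2,0.5,0,0,0,0,0.5,0,0,0,0,0.2,0,0,0,0,0,0,0,0,0,0,0]

```text
time_s: 4.0
position: [0.5915, 0.0301, 0.0427]
tcp_rot: [-0.154, 0.988, 0.0, 0.0]
contact_force: [0.5, 0.6, -0.0]
finger_gap: 0.004
gripper_force: 0.0
```

Call:
step_arm:
  motion: [0,0,0,0.1,0,0,0,0,0,0]

```text
time_s: 4.2
position: [0.5915, 0.0301, 0.0416]
tcp_rot: [-0.154, 0.988, 0.0, -0.0]
contact_force: [-0.8, 0.0, 0.3]
finger_gap: 0.003
gripper_force: 0.0
```

Call:
step_arm:
  motion: [0,0,0,0.1,0,0,0,0,0,0]

```text
time_s: 4.4
position: [0.5914, 0.0302, 0.0405]
tcp_rot: [-0.154, 0.988, 0.0, -0.0]
contact_force: [0.2, 1.1, -0.6]
finger_gap: 0.004
gripper_force: 0.0
```

Call:
step_arm:
  motion: [0,0,0,0.05,0,0,0,0,0,0]

```text
time_s: 4.6
position: [0.5916, 0.0302, 0.0403]
tcp_rot: [-0.154, 0.988, -0.0, 0.0]
contact_force: [-0.2, -0.8, 0.9]
finger_gap: 0.006
gripper_force: 0.4
```

Call:
step_arm:
  motion: [0,0,0,0.05,0,0,0,0,0,0]

```text
time_s: 4.8
position: [0.5916, 0.0302, 0.0402]
tcp_rot: [-0.154, 0.988, -0.0, 0.0]
contact_force: [-2.4, -0.2, 4.0]
finger_gap: 0.003
gripper_force: 2.2
```

The landing is at a measured z of 0.0402, with 4 N of contact. I'll back off about 0.6 mm and start the stroke.

Call:
step_arm:
  motion: [0,0,0,-0.06,0,0,0,0.3,0,0,0,0,0.4,0,0,0,0,0.4,0,0,0,0,0.4,0,0,0,0,0.5,0,0,0,0,0.5,0,0,0,0,0.5,0,0,0,0,0.5,0,0]

```text
time_s: 5.7
position: [0.5807, 0.064, 0.0403]
tcp_rot: [-0.154, 0.988, -0.0, 0.0]
contact_force: [-0.3, -1.1, 2.6]
finger_gap: 0.007
gripper_force: 0.7
```

```bash
python3 g.py 0.105 0.04
```

```text
shift cm [-0.07 18.81  0.03] pos [0.5807 0.064  0.0403] case x in tool [-0.001  1.    -0.   ] F [-0.3 -1.1  2.6] t 5.7 0.00719484891430762
```

Call:
step_arm:
  motion: [0,0,0.5,0,0,0,0,0.5,0,0,0,0,0.5,0,0,0,0,0.5,0,0,0,0,0.5,0,0,0,0,0.5,0,0,0,0,0.5,0,0,0,0,0.5,0,0,0,0,0.5,0,0,0,0,0.5,0,0]

```text
time_s: 6.7
position: [0.5655, 0.1116, 0.0403]
tcp_rot: [-0.154, 0.988, -0.0, 0.0]
contact_force: [0.3, -1.2, 1.4]
finger_gap: 0.003
gripper_force: 0.8
```

Call:
step_arm:
  motion: [0,0,0.5,0,0,0,0,0.5,0,0,0,0,0.5,0,0,0,0,0.5,0,0,0,0,0.5,0,0,0,0,0.5,0,0,0,0,0.5,0,0,0,0,0.5,0,0,0,0,0.5,0,0,0,0,0.5,0,0]

```text
time_s: 7.7
position: [0.5503, 0.1592, 0.0403]
tcp_rot: [-0.154, 0.988, 0.0, -0.0]
contact_force: [0.2, -1.7, 2.0]
finger_gap: 0.003
gripper_force: 0.8
```

```bash
python3 g.py 0.105 0.04; python3 - <<'E'
from h import *
im=read_camera("scene")[:,:,::-1]
cv2.imwrite("pics/s3.png",cv2.resize(im[140:290,220:440],None,fx=3.6,fy=3.6,interpolation=cv2.INTER_CUBIC))
E
```

```text
shift cm [-0.07  8.82  0.03] pos [0.5503 0.1592 0.0403] case x in tool [-0.001  1.     0.   ] F [ 0.2 -1.7  2. ] t 7.7 0.002735784037718106
```

View pics/s3.png

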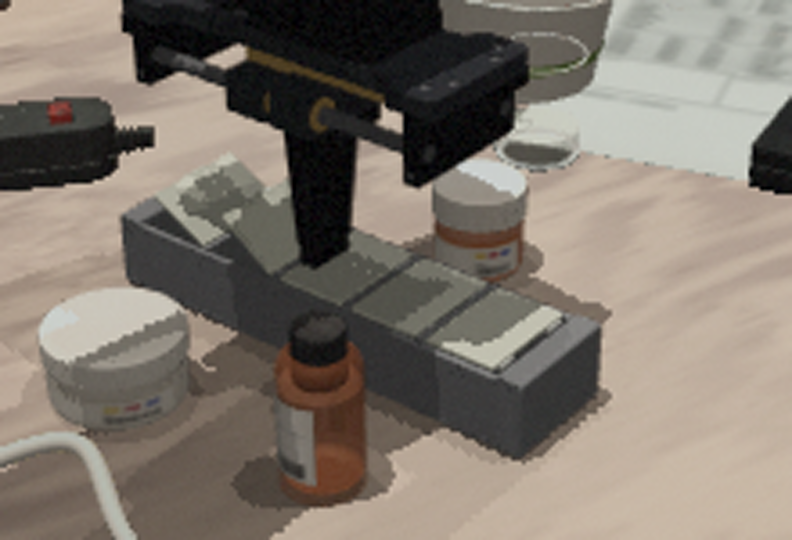

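Lids 1–3 are flat, the tip at (325,262) is at the free edge of lid 3, and the case hasn't moved. I'll continue the stroke.

Call:
step_arm:
  motion: [0,0,0.5,0,0,0,0,0.5,0,0,0,0,0.5,0,0,0,0,0.5,0,0,0,0,0.5,0,0,0,0,0.5,0,0,0,0,0.5,0,0,0,0,0.5,0,0,0,0,0.5,0,0,0,0,0.5,0,0]

```text
time_s: 8.75
position: [0.5351, 0.2067, 0.0403]
tcp_rot: [-0.154, 0.988, -0.0, -0.0]
contact_force: [1.0, -1.4, 1.2]
finger_gap: 0.002
gripper_force: 0.8
```

Call:
step_arm:
  motion: [0,0,0.5,0,0,0,0,0.5,0,0,0,0,0.5,0,0,0,0,0.5,0,0,0,0,0.5,0,0,0,0,0.5,0,0,0,0,0.4,0,0,0,0,0.3,0,0,0,0,0,0,0,0,0,0,0,0]

```text
time_s: 9.75
position: [0.5237, 0.2423, 0.0402]
tcp_rot: [-0.154, 0.988, 0.001, -0.0]
contact_force: [-0.5, 0.8, 1.2]
finger_gap: 0.007
gripper_force: 0.9
```

```bash
python3 g.py 0.105 0.04
```

```text
shift cm [-0.08  0.09  0.02] pos [0.5237 0.2423 0.0402] case x in tool [-0.001  1.     0.001] F [-0.5  0.8  1.2] t 9.75 0.007028057150379303
```

The tip is at row_end, so I'll lift off slowly and straight up.

Call:
step_arm:
  motion: [0,0,0,-0.3,0,0,0,0,-1,0,0,0,0,-3,0,0,0,0,-4,0,0,0,0,-4,0,0,0,0,-4,0,0,0,0,-3,0,0,0,0,0,0]

```text
time_s: 10.55
position: [0.5267, 0.2425, 0.2405]
tcp_rot: [-0.154, 0.988, 0.001, 0.006]
contact_force: [1.0, 0.6, 0.4]
finger_gap: 0.005
gripper_force: 0.0
```

```bash
python3 - <<'E'
from h import *
im=read_camera("scene")[:,:,::-1]
cv2.imwrite("pics/s4.png",cv2.resize(im[140:290,220:440],None,fx=3.6,fy=3.6,interpolation=cv2.INTER_CUBIC))
E
```

```text
(no output)
```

View pics/s4.png

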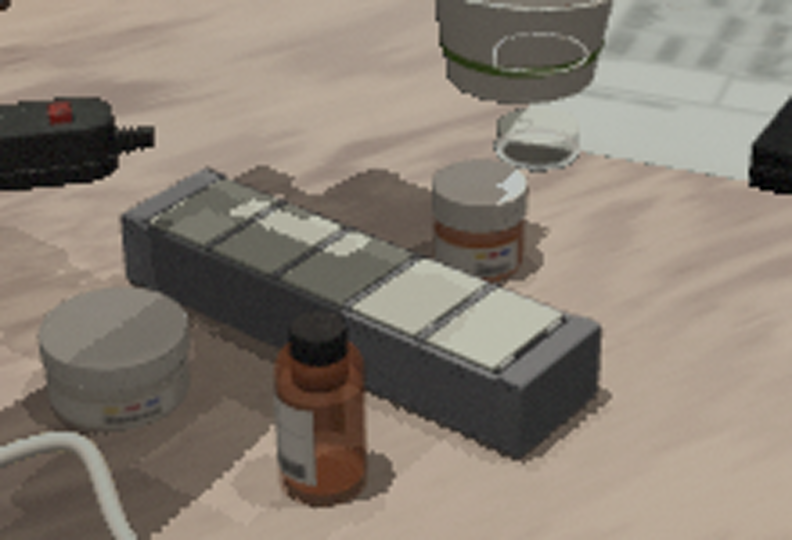

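All five lids lie flat, from (205,210) to (500,330), and the case, bottle and jars are where they were.

```bash
python3 -c "
from bench import *
print(finish_job())"
```

```text
the job is handed in; nothing more can be done
None
```

All five lids were shut in one light stroke (about 4 N at most in the force readings); the final picture shows them flat, with the case, bottle and jars where they stood, and the job is handed in, though no verdict was returned.

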